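# Index a goniometer's detector arm one hole towards the laser

### The job

For the next backscatter reading, move the goniometer's detector arm on by one hole, towards the side on which the blue laser stands: put a fingertip through the red pull ring and hook it under the ring's top from inside, lift the spring index pin out of its hole, swing the arm to the very next hole and let the pin drop fully home there. Do not pinch the ring or lift it by its red outside, do not swing the arm the other way or well past that hole, and leave the sample vial in its holder and the loose things on the bench where they are.

Things in the scene. Friction and masses are not known exactly. Their poses are not given: they have to be found in the camera images.
- goniometer: fixed goniometer: dark T-shaped base 356 mm wide (y), top at z 20 mm, from 198 mm before (-x) to 50 mm behind its origin, on the bench under the upright pivot. Its -x looks to the robot's right (-y), up to 0.5 rad turned to the robot. Its aluminium index plate (top at z 40 mm) has five holes at 165 mm from the pivot, 15 degrees (43 mm) apart, the middle one straight at -x
- detector_arm (a joint): arm angle about the pivot, rad: starts at 0 (middle hole, arm along the goniometer's -x), + swings it to the goniometer's +y; next holes at +0.262 and -0.262. Bar 34 mm wide, top at z 55 mm, 190 mm long; a black detector, top at z 105 mm, stands on it 38 to 92 mm from the pivot. Friction about 1 N at the ring, no spring; turns only while the pin is up (0.01 rad of play when home)
- index_pin (a joint): lift of the 8 mm upright index pin, m: 0 = home in a hole, 0.010 = tip level with the index plate's top (also when resting between holes), stop at 0.018. 165 mm from the pivot, in a housing on the arm up to z 81 mm. A spring pulls it down, 4.5 N at 0, 8 N at 0.016. Let go between holes it rides on the plate and drops in at a hole
- pull_ring: steel pull ring fixed rigidly on top of the pin, moves with it. 46 mm clear inside, wire 6 mm. Origin: ring centre, 148 mm from the pivot, 111 mm above the bench with the pin home. It leans 40 degrees from upright to the pivot: y across the arm, z to the ring's top, x its axis, pointing to the pivot and 40 degrees below level: the easy way in for a finger held slanting; 40 mm free behind
- ring_cover: red plastic cover round the outside of the same ring (upper 250 degrees of it), outer diameter 66 mm, 7 mm thick; same origin and axes as pull_ring. A finger inside the ring touches only the steel wire, a pinch touches this cover
- laser_head: blue laser tube, 33 mm thick, 90 mm long, in an aluminium mount, 91 mm high, fixed on one end of the base, 125 mm to the goniometer's +y or -y side of the pivot (which side varies). Origin: underside of the mount. Its side is the way to swing
- beam_trap: black finned beam trap, 49 mm thick, 93 mm high, fixed on the other end of the base, 125 mm from the pivot. Origin: underside
- sample_vial: glass sample vial with black cap, 22 mm thick, 49 mm high, standing loose in the holder on the pivot. Origin: its underside, at z 62 mm. To be left alone
- beaker: small glass beaker, 54 mm wide, 66 mm high, loose on the bench, origin at its underside. Bystander
- white_vial: vial with white cap, 15 mm thick, 38 mm high, standing loose, origin at its underside. Bystander
- red_vial: vial with red cap, 15 mm thick, 38 mm high, standing loose, origin at its underside. Bystander
- blue_vial: vial with blue cap, 15 mm thick, 38 mm high, standing loose, origin at its underside. Bystander
- red_marker: felt marker with red cap, 137 mm long (its y), 15 mm high, lying loose, origin at its underside. Bystander
- capped_tube: 50 ml tube with blue cap, 112 mm long (its y), 34 mm thick, lying loose, origin at its underside. Bystander

How it is judged (in metres and radians):
On the way, in this order (a step that is already met when the one before it is completed fails the run):
1. a fingertip lifts the pin clear of the middle hole by the steel inside of the ring (value of joint index_pin above 0.01 m and value of joint detector_arm between -0.05 and 0.05 rad and contact force between the fingers and pull_ring above 1 N), for 0.05 s.
2. the arm stands at the next hole on the laser's side with the pin home (((y of laser_head in the frame of goniometer above 0 m and value of joint detector_arm between 0.2443 and 0.2793 rad) or (y of laser_head in the frame of goniometer below 0 m and value of joint detector_arm between -0.2793 and -0.2443 rad)) and value of joint index_pin below 0.002 m), for 0.2 s.
At the end, for the whole second after the job is handed in: The arm rests within 1 degree of the next hole on the laser's side, the pin is home within 2 mm, the sample vial has moved less than 6 mm and the loose things less than 15 mm (all of step 2 and velocity of joint detector_arm between -0.02 and 0.02 rad/s and distance of sample_vial from where it was at the start of the episode below 0.006 m and distance of each of beaker, white_vial, red_vial, blue_vial, red_marker, capped_tube from where it was at the start of the episode below 0.015 m); the robot touches nothing.
It fails at once if the arm swings the wrong way (more than 0.1 rad away from the laser) ((y of laser_head in the frame of goniometer above 0 m and value of joint detector_arm below -0.1 rad) or (y of laser_head in the frame of goniometer below 0 m and value of joint detector_arm above 0.1 rad)).
It fails at once if the arm swings past the next hole by more than 0.1 rad (value of joint detector_arm above 0.362 rad or value of joint detector_arm below -0.362 rad).
It fails at once if the ring is pinched or held by its red outside while the pin is up (value of joint index_pin above 0.005 m and contact force between the fingers and ring_cover above 2 N).
It fails at once if the sample vial is shifted 6 mm or more (distance of sample_vial from where it was at the start of the episode above 0.006 m).
It fails at once if a loose thing on the bench is shifted 15 mm or more (distance of any of beaker, white_vial, red_vial, blue_vial, red_marker, capped_tube from where it was at the start of the episode above 0.015 m).
It also fails if it takes over 45 s, if anything falls off the work surface, if the arm or the gripper's body presses on something with over 40 N, if the wrist force passes 120 N, or if a joint passes its speed limit or range.

### The arm

A 7-joint arm with a two-finger parallel gripper is mounted at the origin on a cart in front of the work surface, level with it; the furniture and walls round the work are solid. World frame = base frame: x ahead of the robot, y to its left, z up, the work surface at z = 0. Lengths are in m, angles in degrees, forces in N, time in s.
With the tool pointing down it reaches from about 0.425 to 0.925 m from the base axis. Payload 6.8 kg.
Tool frame: the origin (TCP) lies midway between the tips of the shut fingers; the grasp point (between the pads) lies 19 mm behind it (ctrl.hold_point_z is the distance from the TCP to the grasp point, in m); z points along the fingers, y is the line along which they close (so a half turn about z gives the same grasp; the last joint's range is limited). The gripper opens to 88 mm and grips with 3 to 60 N. Pads are 20 mm wide; open, the fingers measure 115 mm over their backs; the gripper's body (75 mm by 178 mm) begins 61 mm behind the grasp point.
Start: joints at [61.53, 27.33, 1.283, 89.118, -0.659, 63.558, -4.761], TCP at [0.256, -0.625, 0.223] pointing down, gripper open.
Joint ranges: [-169.35, 169.35], [-19.33, 120.38], [-80.79, 83.38], [13.8, 139.57], [-78.32, 258.32], [9.67, 109.79], [-169.56, 169.56]. Speed limits (degrees/s): [136.94, 136.94, 180, 180, 180, 180, 180].

### API

Orientations are given as a 3x3 rotation matrix whose columns are the frame's x, y, z axes.
In Python, from station import ctrl, imaging, find_in, outline_of gives the robot as it stands. The module is installed in compiled form; this text tells all that it offers.
- The arm moves only by the tool apply_moves, never from a script. Its argument "increments" is a list of rows, each a list of 7 numbers: the shift along the tool's x, y, z in m, then the turn, a rotation vector about the tool's x, y, z in degrees, then the finger opening in m, from 0 to 0.0878. In form: [[x, y, z, rx, ry, rz, grip], ...]. A call has 1 to 8 rows; each row shifts and turns the commanded pose from where the row before left it, along the tool's axes as they then stand; what a row does not reach is not made up. A row lasts 1/8 s, in which the tool goes at most 62.5 mm and 10.7 degrees, less where a joint would pass 70% of its speed; a pose out of reach is approached as far as the arm can. A call is refused whole if a number of a shift passes 0.0625 or a number of a turn 10.7, either way. A call with a gripper value outside its range is refused whole. The fingers move at their own pace and stop on an object; "newtons" is the grip in N (left out, the last holds). Time passes only in rows, so rows that do not move let the fingers close. It gives the time, the measured TCP pose, the force, the opening and the grip force at its end, in the units of the state.
- ctrl.observe(): the state, without advancing time (a new reading comes with each control period).
- imaging.snapshot(name): name is "scene" or "top" or "wrist"; returns (picture, depth): 384x512x3 uint8, red, green, blue; 384x512 float32, m along the optical axis (not along the pixel's ray), 0 where there is no reading.
- imaging.camera_info(name): a dict with "fx", "fy", "cx", "cy" (pixels), "world_to_cam" (4x4, takes a point from world to camera coordinates); the wrist camera has in their place "T_tool_cam" (4x4, takes a point from camera to tool coordinates, whose origin is the TCP and whose axes are the flange's). Camera axes: x right, y up, looking along -z (the intrinsics and any distortion apply to the point x, -y, -z); pixel columns grow to the right and rows downward; lengths in m; the calibration is good to about 2 mm. The wrist camera is an equidistant fisheye: a pixel r from the principal point sees the ray r / f radians off the axis. A picture is of the moment at which its call begins: read the wrist's pose just before it. camera_info takes no time and is no camera call.
- ctrl.sign_off(): hands the job in; it is judged then, once.
Trained networks look in the newest picture that a camera, given by its name, has taken for a name from the list of things; names that differ only in an ending like _2 or _b are one class to them, and where a whole thing is asked for, a point or a joint stands for the part that bears it (a point fixed in the world has none). Each returns a list of dicts, best first, with "conf" (0 to 1); they miss things now and then, are a little off and sometimes report something else, mostly with a low value. They report only what shows in the picture. A call takes as long as a camera call.
- find_in(query, camera): "box" ([left, top, right, bottom] in pixels, round what is visible of it).
- outline_of(query, camera): "region" (384x512 bool, what is visible of it) and "box" ([left, top, right, bottom] in pixels, round what is visible of it).
The state is a dict: "t": time; "qpos": joint angles; "joint_vel": joint speeds; "effort": joint torques, N m; "ee_pos": TCP position; "ee_rot": TCP orientation; "wrist_force": force on the tool from outside, world axes, zero at the start; "wrist_torque": the same for the moment, N m; "opening": finger opening in m; "grasp_force": force on a finger pad.
Only numpy, scipy, OpenCV 4.12 (cv2) and the standard library are available. Lean on these libraries where they do the work, as an engineer would, in place of code of your own. Each camera call takes 0.05 s, during which the arm holds its last target. There are 200 camera calls.

## Working session

There is one attempt and no reset: what is moved stays moved. The work goes in short steps, Python scripts to look and compute and a tool call to move; the robot and the scene stay as the last step left them, time stands still between calls to the robot, and variables do not carry over. Pictures are saved under pics/ and viewed, at most 10 in all, crops included, and the job is handed in when it is done.

Besides the shell and the picture viewer there is one more tool, called after "Request:" as name([rows], argument=value, ...), one row to a line, values as JSON. apply_moves: Moves the arm, as the interface text tells. Its arguments: {"type":"object","properties":{"increments":{"type":"array","items":{"type":"array","items":{"type":"number"}}},"newtons":{"type":"number"}},"required":["increments"]}

```bash
mkdir -p pics; cat > h.py <<'E'
import numpy as np,cv2
from station import ctrl,imaging,find_in,outline_of
def pts(cam,depth):
    i=imaging.camera_info(cam);v,u=np.mgrid[0:384,0:512]
    d=depth; P=np.stack([(u-i['cx'])/i['fx']*d,-(v-i['cy'])/i['fy']*d,-d,np.ones_like(d)],-1)
    return (P@np.linalg.inv(i['world_to_cam']).T)[...,:3]
E
python3 - <<'E'
from h import *
ims=[]
for c in('scene','top'):
    p,d=imaging.snapshot(c);P=pts(c,d);np.save(c+'P.npy',P);np.save(c+'I.npy',p)
    cv2.imwrite(f'pics/{c}.png',p[...,::-1])
    for q in('laser_head','beam_trap','ring_cover','sample_vial','goniometer','beaker','white_vial','red_vial','blue_vial','red_marker','capped_tube'):
        o=outline_of(q,c)
        if o:
            m=o[0]['region']&(d>0);w=P[m]
            print(c,q,round(o[0]['conf'],2),o[0]['box'],np.median(w,0).round(3),w.min(0).round(3),w.max(0).round(3))
    print(imaging.camera_info(c)['world_to_cam'].round(2).tolist())
print(ctrl.observe()['ee_rot'])
print(imaging.camera_info('wrist'))
E
```

```text
scene beam_trap 0.97 [167.9, 146.8, 188.1, 179.7] [0.467 0.166 0.08 ] [0.44  0.144 0.001] [0.592 0.41  0.114]
scene sample_vial 0.29 [338.1, 211.0, 365.4, 243.8] [ 0.715 -0.354  0.045] [ 0.696 -0.373  0.002] [ 0.791 -0.27   0.068]
scene beaker 0.69 [340.8, 213.0, 362.3, 243.4] [ 0.714 -0.356  0.044] [ 0.696 -0.373  0.003] [ 0.768 -0.317  0.068]
scene red_vial 0.39 [330.0, 246.6, 335.1, 258.6] [ 0.634 -0.389  0.023] [ 0.629 -0.394  0.004] [ 0.641 -0.381  0.041]
scene red_marker 0.66 [340.2, 211.7, 365.0, 243.8] [ 0.714 -0.355  0.045] [ 0.696 -0.373  0.001] [ 0.753 -0.276  0.068]
scene capped_tube 0.98 [234.6, 266.5, 264.6, 303.0] [ 0.401 -0.391  0.028] [ 0.392 -0.441  0.   ] [ 0.438 -0.303  0.037]
[[0.86, -0.51, 0.01, -0.56], [0.23, 0.4, 0.89, -0.15], [-0.45, -0.76, 0.46, -1.1], [0.0, 0.0, 0.0, 1.0]]
top laser_head 0.67 [364.1, 225.2, 373.1, 229.7] [ 0.511 -0.375  0.038] [ 0.504 -0.386  0.   ] [ 0.52  -0.37   0.046]
top beam_trap 0.93 [124.4, 230.6, 151.6, 257.0] [0.473 0.173 0.105] [0.441 0.145 0.013] [0.501 0.227 0.117]
top ring_cover 0.43 [202.1, 206.5, 218.7, 232.9] [0.535 0.008 0
[... 986 characters left out ...]
.01, -0.1], [1.0, -0.01, 0.09, -0.58], [-0.09, -0.01, 1.0, -1.12], [0.0, 0.0, 0.0, 1.0]]
[[ 9.25364065e-01  3.79079605e-01 -2.52167145e-06]
 [ 3.79079605e-01 -9.25364063e-01  6.36693034e-05]
 [ 2.18022703e-05 -5.98731996e-05 -9.99999998e-01]]
{'fx': 297.3186396354542, 'fy': 297.3186396354542, 'cx': 251.0784367031263, 'cy': 192.38887391155552, 'T_tool_cam': array([[-5.13380551e-04,  9.53309704e-01,  3.01993948e-01,
         8.34898496e-02],
       [ 9.99999672e-01,  3.00346574e-04,  7.51859700e-04,
        -7.07467493e-05],
       [ 6.26052300e-04,  3.01994235e-01, -9.53309546e-01,
        -1.60903550e-01],
       [ 0.00000000e+00,  0.00000000e+00,  0.00000000e+00,
         1.00000000e+00]])}
```

View pics/scene.png

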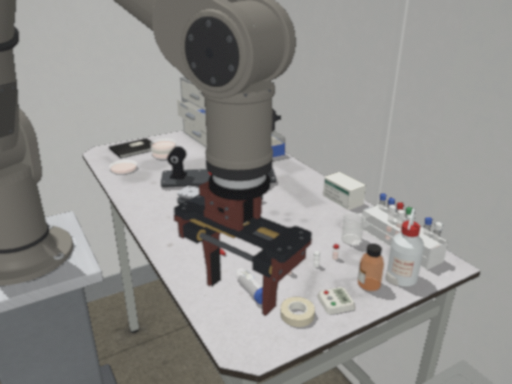

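View pics/top.png

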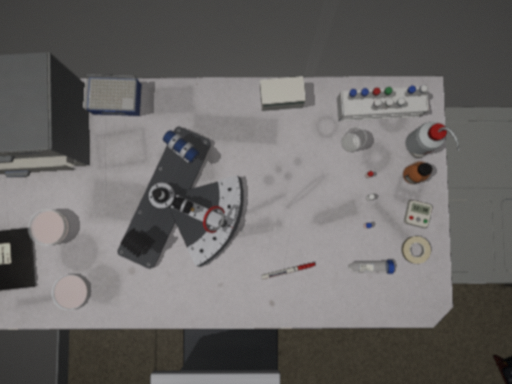

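The top view shows the blue laser at about (181,145), on the far +x end of the base. The beam trap is at (140,243), the vial at (161,194), and the red ring at (212,218), pointing right. So the laser is on the goniometer's -y side, and the arm has to swing away from the robot. Next I'll fit the pose.

```bash
python3 - <<'E'
from h import *
P=np.load('topP.npy');I=np.load('topI.npy').astype(int)
r,g,b=I[...,0],I[...,1],I[...,2]
box=np.zeros(r.shape,bool);box[120:275,110:255]=1
red=box&(r>g+40)&(r>b+40);blue=box&(b>r+40)&(P[...,2]>.05)
R=P[red];B=P[blue]
print('red',len(R),R.mean(0).round(4),R.min(0).round(3),R.max(0).round(3));print('blue',len(B),B.mean(0).round(4),B.max(0).round(3))
cap=P[185:203,150:171].reshape(-1,3);cap=cap[cap[:,2]>.10];print('cap',len(cap),cap.mean(0).round(4))
# base direction from min area rect of z 10..30 dark & trap/laser
base=box&(r<75)&(abs(P[...,2]-.02)<.008);print('base',base.sum())
(c,s,a)=cv2.minAreaRect(P[base][:,:2].astype(np.float32));print(c,s,a)
# circle fit of red points: model centre from pivot & yaw
from scipy.optimize import least_squares
def res(p):
    th,x,y=p;u=np.array([np.cos(th),np.sin(th),0])  # gonio -x in world
    C=np.array([x,y,.111]);ax=-u*np.cos(.698)+np.array([0,0,-np.sin(.698)])
    d=R-C;h=d@ax;q=np.linalg.norm(d-np.outer(h,ax),axis=1)
    return np.r_[h,q-.0295]
s=least_squares(res,[np.arctan2(-.91,-.41),.525,-.013],loss='soft_l1',f_scale=.003)
print('ring',s.x,'dir',np.cos(s.x[0]),np.sin(s.x[0]),np.abs(s.fun).mean())
u=s.x[1:]-cap.mean(0)[:2];print('pivot->ring',u,np.linalg.norm(u),np.arctan2(u[1],u[0])+0)
E
```

```text
red 83 [0.529  0.0059 0.1306] [ 0.5   -0.018  0.02 ] [0.559 0.016 0.142]
blue 111 [0.6923 0.0719 0.1242] [0.726 0.11  1.167]
cap 78 [0.5835 0.123  0.1245]
base 5063
(0.5565088987350464, 0.058339133858680725) (0.24699236452579498, 0.3523169159889221) 65.67311096191406
ring [-1.96833792  0.52397114 -0.00860958] dir -0.38715282507947 -0.9220155584549456 0.0031557335914618053
pivot->ring [-0.05955261 -0.13158436] 0.14443322680236134 -1.9957947216796679
```

```bash
cat >> h.py <<'E'
from scipy.spatial.transform import Rotation as Ro
def toolR(th): # th: direction of arm outwards
    u=np.array([np.cos(th),np.sin(th),0]);c,s=np.cos(np.radians(40)),np.sin(np.radians(40))
    z=-u*c-np.array([0,0,s]);y=np.array([-u[1],u[0],0]);return np.stack([np.cross(y,z),y,z],1)
def plan(p,R,n):
    o=ctrl.observe();p0=np.array(o['ee_pos']);R0=np.array(o['ee_rot'])
    rv=Ro.from_matrix(R0.T@R).as_rotvec()/n
    for k in range(n):
        Rk=R0@Ro.from_rotvec(rv*k).as_matrix()
        print(np.r_[(Rk.T@((np.array(p)-p0)/n)).round(4),np.degrees(rv).round(2)].tolist())
E
python3 - <<'E'
from h import *
R=toolR(-1.995);print(R.round(3).tolist());C=np.array([.5245,-.010,.111]);p=C-.10*R[:,2];print(p);plan(p,R,14)
E
```

```text
[[0.265, 0.911, 0.315], [0.586, -0.412, 0.698], [0.766, 0.0, -0.643]]
[ 0.49296998 -0.07981475  0.17527876]
[0.0304, -0.0296, 0.0034, 1.35, 3.39, -2.9]
[0.0316, -0.0279, 0.0059, 1.35, 3.39, -2.9]
[0.0325, -0.0261, 0.0084, 1.35, 3.39, -2.9]
[0.0332, -0.0242, 0.011, 1.35, 3.39, -2.9]
[0.0337, -0.0222, 0.0135, 1.35, 3.39, -2.9]
[0.0339, -0.0202, 0.016, 1.35, 3.39, -2.9]
[0.0338, -0.0181, 0.0185, 1.35, 3.39, -2.9]
[0.0335, -0.0159, 0.0209, 1.35, 3.39, -2.9]
[0.033, -0.0137, 0.0232, 1.35, 3.39, -2.9]
[0.0322, -0.0115, 0.0254, 1.35, 3.39, -2.9]
[0.0311, -0.0092, 0.0275, 1.35, 3.39, -2.9]
[0.0298, -0.007, 0.0295, 1.35, 3.39, -2.9]
[0.0283, -0.0048, 0.0314, 1.35, 3.39, -2.9]
[0.0266, -0.0027, 0.0331, 1.35, 3.39, -2.9]
```

Request:
apply_moves([
  [0.03, -0.03, 0.003, 1.35, 3.4, -2.9, 0],
  [0.032, -0.028, 0.006, 1.35, 3.4, -2.9, 0],
  [0.032, -0.026, 0.008, 1.35, 3.4, -2.9, 0],
  [0.033, -0.024, 0.011, 1.35, 3.4, -2.9, 0],
  [0.034, -0.022, 0.0135, 1.35, 3.4, -2.9, 0],
  [0.034, -0.02, 0.016, 1.35, 3.4, -2.9, 0],
  [0.034, -0.018, 0.0185, 1.35, 3.4, -2.9, 0],
])

```text
t: 2.08
ee_pos: [0.3748, -0.3515, 0.2]
ee_rot: [[0.675, 0.693, 0.252], [0.604, -0.716, 0.35], [0.423, -0.084, -0.902]]
wrist_force: [-0.1, -0.7, 0.1]
opening: 0.0213
grasp_force: 0.0
```

Request:
apply_moves([
  [0.0335, -0.016, 0.021, 1.35, 3.4, -2.9, 0],
  [0.033, -0.014, 0.023, 1.35, 3.4, -2.9, 0],
  [0.032, -0.0115, 0.025, 1.35, 3.4, -2.9, 0],
  [0.031, -0.009, 0.0275, 1.35, 3.4, -2.9, 0],
  [0.03, -0.007, 0.0295, 1.35, 3.4, -2.9, 0],
  [0.028, -0.005, 0.031, 1.35, 3.4, -2.9, 0],
  [0.0265, -0.0025, 0.033, 1.35, 3.4, -2.9, 0],
  [0, 0, 0, 0, 0, 0, 0],
])

```text
t: 3.08
ee_pos: [0.4922, -0.0784, 0.1766]
ee_rot: [[0.261, 0.913, 0.313], [0.584, -0.408, 0.701], [0.768, -0.0, -0.64]]
wrist_force: [-0.1, -0.3, 0.5]
opening: 0.0005
grasp_force: 0.0
```

```bash
python3 - <<'E'
from h import *
o=ctrl.observe();p,d=imaging.snapshot('wrist');cv2.imwrite('pics/w1.png',p[...,::-1])
np.savez('w1.npz',p=p,d=d,pos=o['ee_pos'],R=o['ee_rot'])
print(o['t'],o['opening'],o['qpos'],o['wrist_force'])
plan(np.array([.49297,-.0798,.1753]),toolR(-1.995),1)
print(find_in('ring_cover','wrist'))
E
```

```text
3.075 0.0004935958840848981 [ 60.07025447  28.56346375 -34.64973362 118.77354767 -45.75231594
  51.75855494  37.94840433] [-0.09073176 -0.30753767  0.51097992]
[-0.0004, 0.0005, 0.0015, -0.05, -0.07, 0.05]
[{'box': [214.9, 161.3, 285.4, 211.0], 'conf': 0.79}, {'box': [223.2, 168.4, 283.3, 220.5], 'conf': 0.48}]
```

View pics/w1.png

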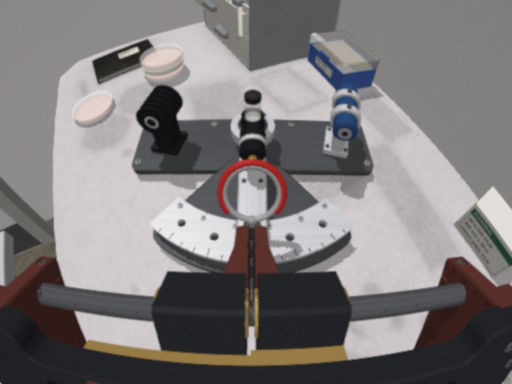

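The wrist view has the ring centred at about (252,190), with the closed fingers just below it, so they are well aligned. I'll measure the ring in the tool frame from here.

```bash
cat >> h.py <<'E'
def ringfit(p,d,pos,R,box=(120,260,190,320)):
    i=imaging.camera_info('wrist');I=p.astype(int);v,u=np.nonzero((I[...,0]>I[...,1]+60)&(I[...,0]>I[...,2]+60)&(d>0))
    k=(v>box[0])&(v<box[1])&(u>box[2])&(u<box[3]);v,u=v[k],u[k]
    a,b=u-i['cx'],v-i['cy'];r=np.hypot(a,b);t=r/i['fx'];s=np.tan(t)/np.maximum(r,1e-9)
    D=d[v,u];Pc=np.stack([a*s*D,-b*s*D,-D,np.ones_like(D)],1);T=(Pc@i['T_tool_cam'].T)[:,:3]
    W=T@R.T+pos
    k=(W[:,2]>.085)&(W[:,2]<.17);return T[k],W[k],np.stack([u,v],1)[k]
E
python3 - <<'E'
from h import *
from scipy.optimize import least_squares
w=np.load('w1.npz');T,W,uv=ringfit(**w)
print(len(T),T.min(0).round(4),T.max(0).round(4),T.mean(0).round(4),W.max(0).round(4))
def f(c):
    q=T-c;return np.r_[np.hypot(q[:,0],q[:,1])-.0295,q[:,2]+.0035]
s=least_squares(f,[0,0,.1],loss='soft_l1',f_scale=.002);print('tool',s.x,np.abs(s.fun).mean(),'world',w['R']@s.x+w['pos'])
# image check: project model circle (outer r .033) centre s.x
i=imaging.camera_info('wrist');inv=np.linalg.inv(i['T_tool_cam'])
def proj(X):
    q=(np.c_[X,np.ones(len(X))]@inv.T)[:,:3];x,y,z=q[:,0],-q[:,1],-q[:,2];h=np.hypot(x,y);t=np.arctan2(h,z);return np.stack([i['cx']+i['fx']*t*x/h,i['cy']+i['fx']*t*y/h],1)
a=np.linspace(-2.1,2.1,80)
for c in (s.x,w['R'].T@(np.array([.5245,-.010,.111])-w['pos'])):
    q=proj(c+np.stack([.033*np.cos(a),.033*np.sin(a),0*a],1));print(c.round(4),'model',q.min(0),q.max(0),'seen',uv.min(0),uv.max(0))
E
```

```text
795 [-0.0204 -0.0316  0.0968] [0.0311 0.0325 0.1036] [0.0114 0.0008 0.0993] [0.5545 0.0154 0.1366]
tool [-0.00058345  0.00060748  0.10275812] 0.0010444702498665303 world [ 0.52477807 -0.00694343  0.11034064]
[-0.0006  0.0006  0.1028] model [216.38352649 157.11245424] [287.03879025 208.78413248] seen [217 159] [286 213]
[-0.0019  0.0016  0.1001] model [217.18011665 159.14856897] [288.37749532 211.11835367] seen [217 159] [286 213]
```

Request:
apply_moves([
  [-0.001, 0.001, 0.03, 0, 0, 0, 0],
  [0, 0, 0.03, 0, 0, 0, 0],
  [0, 0, 0.02, 0, 0, 0, 0],
  [0, 0, 0.015, 0, 0, 0, 0],
  [0, 0, 0.015, 0, 0, 0, 0],
  [0, 0, 0.012, 0, 0, 0, 0],
  [0, 0, 0, 0, 0, 0, 0],
])

```text
t: 4.05
ee_pos: [0.5313, 0.004, 0.0975]
ee_rot: [[0.263, 0.912, 0.315], [0.585, -0.411, 0.699], [0.767, 0.0, -0.642]]
wrist_force: [-0.5, -0.1, -0.5]
opening: 0.0005
grasp_force: 0.0
```

```bash
python3 - <<'E'
from h import *
o=ctrl.observe();p,d=imaging.snapshot('wrist')
cv2.imwrite('pics/w2.png',cv2.resize(p[130:290,150:350,::-1],None,fx=3,fy=3))
R=np.array(o['ee_rot']);print(o['t'],o['wrist_force'],R.T@(np.array([.5246,-.008,.1107])-o['ee_pos']),'lift tool',R.T@[0,0,1])
E
```

```text
4.05 [-0.53218923 -0.12289461 -0.4846901 ] [ 0.00138301 -0.0012111  -0.0189926 ] lift tool [ 7.67073383e-01  2.06309852e-04 -6.41559337e-01]
```

View pics/w2.png

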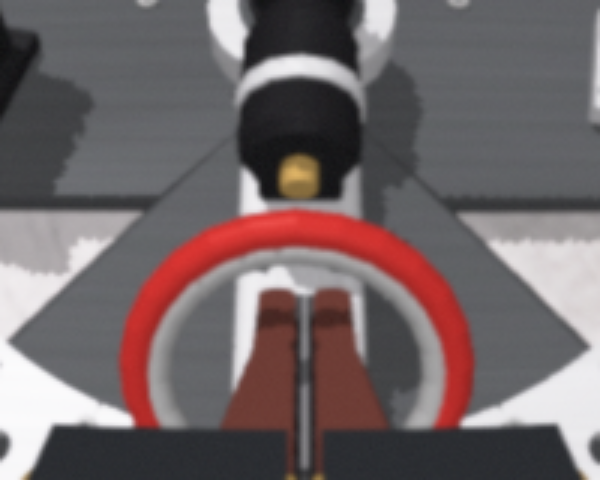

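The fingers are through the ring, with the tips inside the wire at about (305,300) in the crop, and nothing is touching. I'll raise along tool x until the fingers meet the wire.

Request:
apply_moves([
  [0.002, 0, 0.003, 0, 0, 0, 0],
  [0.003, 0, 0, 0, 0, 0, 0],
  [0.002, 0, 0, 0, 0, 0, 0],
  [0, 0, 0, 0, 0, 0, 0],
])

```text
t: 4.6
ee_pos: [0.5344, 0.0095, 0.1014]
ee_rot: [[0.263, 0.911, 0.316], [0.586, -0.411, 0.698], [0.767, 0.002, -0.642]]
wrist_force: [0.9, -0.2, 0.7]
opening: 0.0003
grasp_force: 0.0
```

Request:
apply_moves([
  [0.002, 0, 0, 0, 0, 0, 0],
  [0.002, 0, 0, 0, 0, 0, 0],
  [0, 0, 0, 0, 0, 0, 0],
])

```text
t: 4.97
ee_pos: [0.5353, 0.0117, 0.1042]
ee_rot: [[0.264, 0.911, 0.316], [0.586, -0.412, 0.698], [0.767, 0.001, -0.642]]
wrist_force: [0.0, -0.8, -1.3]
opening: 0.0003
grasp_force: 0.2
```

Request:
apply_moves([
  [0.002, 0, 0, 0, 0, 0, 0],
  [0.0015, 0, 0, 0, 0, 0, 0],
  [0, 0, 0, 0, 0, 0, 0],
])

```text
t: 5.35
ee_pos: [0.5357, 0.0123, 0.1058]
ee_rot: [[0.266, 0.911, 0.317], [0.587, -0.413, 0.696], [0.765, 0.001, -0.644]]
wrist_force: [-2.4, -4.7, -6.0]
opening: 0.0006
grasp_force: 3.3
```

Request:
apply_moves([
  [0.0023, 0, -0.0019, 0, 0, 0, 0],
  [0.0023, 0, -0.0019, 0, 0, 0, 0],
  [0.0023, 0, -0.0019, 0, 0, 0, 0],
  [0.0023, 0, -0.0019, 0, 0, 0, 0],
  [0, 0, 0, 0, 0, 0, 0],
])

```text
t: 5.98
ee_pos: [0.5357, 0.0123, 0.1176]
ee_rot: [[0.266, 0.91, 0.317], [0.587, -0.414, 0.696], [0.765, 0.001, -0.644]]
wrist_force: [-1.5, -5.5, -8.1]
opening: 0.0008
grasp_force: 4.0
```

```bash
python3 - <<'E'
from h import *
o=ctrl.observe();p,d=imaging.snapshot('wrist')
T,W,uv=ringfit(p,d,np.array(o['ee_pos']),np.array(o['ee_rot']),(100,300,150,360))
print(len(W),W.max(0),np.percentile(W[:,2],97),'uv',uv.min(0),uv.max(0))
w=np.load('w1.npz');T,W,uv=ringfit(**w);print(W.max(0),np.percentile(W[:,2],97))
cv2.imwrite('pics/w3.png',cv2.resize(p[130:290,150:350,::-1],None,fx=3,fy=3))
E
```

```text
1727 [0.55487119 0.01570965 0.14968143] 0.14851127335346473 uv [190 223] [305 271]
[0.5545356  0.01542688 0.13657231] 0.13558287199100078
```

View pics/w3.png

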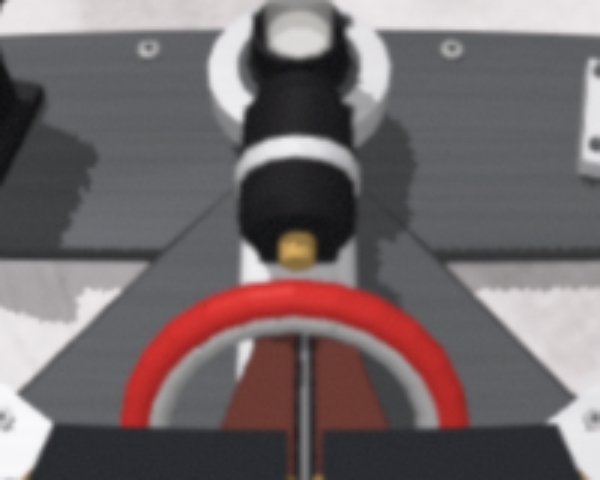

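The ring has risen 13 mm and hangs centred on the fingertips, so the pin is clear. Next I'll swing toward the laser, which is tool +y, turning about world z.

Request:
apply_moves([
  [0, 0.0033, 0, 1.15, 0, -0.965, 0],
  [0, 0.0033, 0, 1.15, 0, -0.965, 0],
  [0, 0.0033, 0, 1.15, 0, -0.965, 0],
  [0, 0.0033, 0, 1.15, 0, -0.965, 0],
  [0, 0.0033, 0, 1.15, 0, -0.965, 0],
  [0, 0.0033, 0, 1.15, 0, -0.965, 0],
  [0, 0, 0, 0, 0, 0, 0],
])

```text
t: 6.9
ee_pos: [0.5552, 0.0057, 0.118]
ee_rot: [[0.169, 0.964, 0.204], [0.621, -0.265, 0.738], [0.765, 0.001, -0.644]]
wrist_force: [-0.8, -6.1, -8.4]
opening: 0.0004
grasp_force: 4.0
```

```bash
cat >> h.py <<'E'
from scipy.optimize import least_squares
def ring_angle():
    o=ctrl.observe();p,d=imaging.snapshot('wrist');R=np.array(o['ee_rot']);pos=np.array(o['ee_pos'])
    T,W,uv=ringfit(p,d,pos,R,(90,330,60,450))
    pv=np.array([.5855,.127])
    def f(q):
        th,h=q;u=np.array([np.cos(th),np.sin(th),0]);C=np.array([*(pv+.148*u[:2]),.1107+h]);ax=-u*np.cos(.698)-np.array([0,0,np.sin(.698)])
        D=W-C;a=D@ax;return np.r_[a+.0035,np.linalg.norm(D-np.outer(a,ax),axis=1)-.0295]
    s=least_squares(f,[-1.995+.2,.01],loss='soft_l1',f_scale=.002)
    tcp=np.arctan2(pos[1]-pv[1],pos[0]-pv[0])
    print('t',o['t'],'ring deg',np.degrees(s.x[0]+1.995),'lift',s.x[1],'res',np.abs(s.fun).mean(),'tcp deg',np.degrees(tcp+1.995),'yaw deg',np.degrees(np.arctan2(-R[1,2],-R[0,2])+1.995),'F tool',R.T@o['wrist_force'],len(W))
    return p
E
python3 -c "
from h import *
ring_angle()"
```

```text
t 6.9 ring deg 9.41929704455403 lift 0.012330828636359916 res 0.0012596288214146954 tcp deg 10.283114841025176 yaw deg 8.863397369502396 F tool [-10.32545376   0.80294284   0.73698922] 1724
```

Request:
apply_moves([
  [0, 0.0033, 0, 1.15, 0, -0.965, 0],
  [0, 0.0033, 0, 1.15, 0, -0.965, 0],
  [0, 0.0033, 0, 1.15, 0, -0.965, 0],
  [0, 0.002, 0, 0.7, 0, -0.6, 0],
  [0, 0, 0, 0, 0, 0, 0],
])

```text
t: 7.58
ee_pos: [0.5667, 0.0034, 0.1183]
ee_rot: [[0.109, 0.985, 0.133], [0.634, -0.172, 0.754], [0.766, 0.002, -0.643]]
wrist_force: [-0.1, -4.4, -8.9]
opening: 0.0006
grasp_force: 4.0
```

```bash
python3 -c "
from h import *
ring_angle()"
```

```text
t 7.575 ring deg 14.9422062920314 lift 0.01242698681171598 res 0.001247662042228499 tcp deg 15.666622004020253 yaw deg 14.326732059988688 F tool [-9.5952733   0.65043667  2.4415572 ] 1703
```

The ring is at 14.9°, so I'll lower straight down.

Request:
apply_moves([
  [-0.0023, 0, 0.0019, 0, 0, 0, 0],
  [-0.0023, 0, 0.0019, 0, 0, 0, 0],
  [-0.0023, 0, 0.0019, 0, 0, 0, 0],
  [0, 0, 0, 0, 0, 0, 0],
])

```text
t: 8.12
ee_pos: [0.5667, 0.0036, 0.1097]
ee_rot: [[0.109, 0.985, 0.133], [0.633, -0.172, 0.755], [0.766, 0.002, -0.643]]
wrist_force: [-0.7, -4.7, -6.3]
opening: 0.0004
grasp_force: 3.6
```

```bash
python3 -c "
from h import *
ring_angle()"
```

```text
t 8.125 ring deg 14.943372451300862 lift 0.004043812101996815 res 0.001255237438156377 tcp deg 15.660573505480256 yaw deg 14.294037213252793 F tool [-7.91993625  0.0939066   0.40611555] 1717
```

The pin is entering the hole, with the lift down to 4 mm. I'll lower the rest of the way and move the finger off the ring's top.

Request:
apply_moves([
  [-0.0023, 0, 0.0019, 0, 0, 0, 0],
  [-0.0023, 0, 0.0019, 0, 0, 0, 0],
  [-0.003, 0, 0, 0, 0, 0, 0],
  [-0.003, 0, 0, 0, 0, 0, 0],
  [-0.002, 0, 0, 0, 0, 0, 0],
  [0, 0, 0, 0, 0, 0, 0],
  [0, 0, 0, 0, 0, 0, 0],
])

```text
t: 9.05
ee_pos: [0.5655, -0.0007, 0.098]
ee_rot: [[0.109, 0.985, 0.132], [0.633, -0.171, 0.755], [0.767, 0.001, -0.642]]
wrist_force: [0.4, -0.5, 1.4]
opening: 0.0005
grasp_force: 0.0
```

```bash
python3 -c "
from h import *
p=ring_angle();cv2.imwrite('pics/w4.png',cv2.resize(p[130:290,150:350,::-1],None,fx=3,fy=3))
o=ctrl.observe();R=np.array(o['ee_rot']);th=-1.995+.262;C=np.array([.5855+.148*np.cos(th),.127+.148*np.sin(th),.1107]);print(R.T@(C-o['ee_pos']))"
```

```text
t 9.05 ring deg 15.035438059500336 lift -0.0006960402969532568 res 0.0011835309452574749 tcp deg 15.40174837178641 yaw deg 14.384610290356786 F tool [ 0.7816078   0.51354925 -1.2207215 ] 2018
[-0.0022968  -0.00069257 -0.02254102]
```

View pics/w4.png

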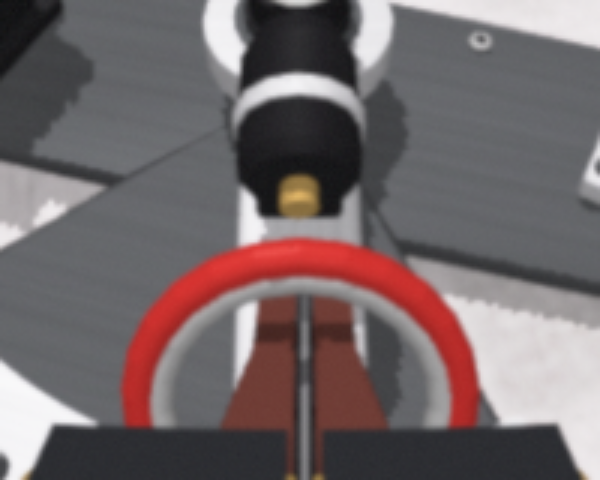

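The pin is home, with the ring at 15.0° and the lift near 0. The fingers are free inside the ring, with their tips at about (305,300) in the crop. I'll centre slightly and back straight out.

Request:
apply_moves([
  [-0.0015, -0.0005, 0, 0, 0, 0, 0],
  [0, 0, -0.015, 0, 0, 0, 0],
  [0, 0, -0.02, 0, 0, 0, 0],
  [0, 0, -0.03, 0, 0, 0, 0],
  [0, 0, -0.04, 0, 0, 0, 0],
  [0, 0, -0.04, 0, 0, 0, 0],
  [0, 0, 0, 0, 0, 0, 0],
  [0, 0, 0, 0, 0, 0, 0],
])

```text
t: 10.1
ee_pos: [0.5453, -0.1108, 0.1897]
ee_rot: [[0.109, 0.985, 0.132], [0.633, -0.171, 0.755], [0.767, 0.001, -0.642]]
wrist_force: [-0.3, -0.1, -0.7]
opening: 0.0005
grasp_force: 0.0
```

```bash
python3 -c "
from h import *
ring_angle();print(ctrl.observe()['wrist_force'],ctrl.observe()['joint_vel'])"
```

```text
t 10.1 ring deg 15.001105567526386 lift -0.0007646248167626688 res 0.0010791818856101254 tcp deg 14.706721092031792 yaw deg 14.408552728353262 F tool [-0.67898938 -0.23044692  0.33733687] 677
[-0.03325472  0.72470688  0.12613175] [-0.54533756  0.44516179 -0.30269314  0.30991666  0.06395789  0.07580852
 -0.11462212]
```

```bash
python3 -c "
from station import ctrl
print(ctrl.sign_off())"
```

```text
the job is handed in; nothing more can be done
None
```

The detector arm is one hole further on, on the laser's side: the wrist camera last measured it at 15.0° with the pin home. The fingers are clear of the ring and the job is handed in, but no verdict came back.

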